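# Sort the grinder's arbor hardware

## Task

Sort the mixed arbor hardware on the bench: put the loose hex nut, lying flat, and the loose spacer sleeve, standing upright, each on the floor of the low tray that already holds one of its kind, beside the one there. Stack the three conical spring washers on the post of the stand with their faces alternating: a dome-up one at the bottom, the dish-up one in the middle, the other dome-up one on top, each the way up it lies now.

Things in the scene. Friction and masses are not known exactly. Their poses are not given: they have to be found in the camera images.
- washer_dome_1: Loose steel conical spring washer: ring, outside 54 mm, bore 23 mm, 12 mm high. Wide flat rim (radius 22-27 mm) and collar round the bore (radius 11.5-16.5), each 5.5 mm thick. Lies dome up: rim 0-5.5 mm above the bench, collar 6.5-12. Like the other dome-up one, interchangeable. Origin: on its axis at the underside, z up. 70 g. Grip low across the rim.
- washer_dome_2: Loose steel conical spring washer: ring, outside 54 mm, bore 23 mm, 12 mm high. Wide flat rim (radius 22-27 mm) and collar round the bore (radius 11.5-16.5), each 5.5 mm thick. Lies dome up: rim 0-5.5 mm above the bench, collar 6.5-12. Like the other dome-up one, interchangeable. Origin: on its axis at the underside, z up. 70 g. Grip low across the rim.
- washer_dish: Loose steel conical spring washer: ring, outside 54 mm, bore 23 mm, 12 mm high. Wide flat rim (radius 22-27 mm) and collar round the bore (radius 11.5-16.5), each 5.5 mm thick. Lies dish up like a bowl: collar 0-5.5 mm above the bench, rim 6.5-12. Origin: on its axis at the underside, z up. 70 g. Grip across the rim.
- nut: Loose steel hex nut lying flat, 36 mm across flats (41.5 corners), 22 mm high, 20 mm bore. Origin: on its axis at the underside, z up; flats face its own +x, -x and every 60 degrees from there. About 100 g.
- sleeve: Loose steel spacer sleeve (round tube) standing upright, 32 mm outside diameter, 21 mm bore, 34 mm high. Origin: on its axis at the underside, z up. About 100 g.
- washer_stand: Dark round stand with a bright upright post, fixed. Foot 84 mm wide, 6-8 mm high; on it a seat 58 mm wide, flat top 18 mm above the bench, where the stack rests; post 15 mm in diameter, tip 64 mm above the bench, tapered over the last 10 mm. Origin: on the post's axis at bench level, z up.
- nut_tray: Low open wooden tray, black lining, fixed; 140 mm along its x, 90 along its y; walls 5 mm thick, tops 12 mm above the bench, floor 6 mm. Origin: centre of underside, z up. A nut like the loose one is fixed in it 42 mm from the centre towards its +x; the loose nut goes on the free floor (middle of it: 25 mm from the centre towards -x).
- sleeve_tray: Low open wooden tray, black lining, fixed; 140 mm along its x, 90 along its y; walls 5 mm thick, tops 12 mm above the bench, floor 6 mm. Origin: centre of underside, z up. A sleeve like the loose one is fixed in it 42 mm from the centre towards its +x; the loose sleeve goes on the free floor (middle of it: 25 mm from the centre towards -x).
Mind the look-alikes: they are no part of the job. Leave any black or yellow look-alike of the washer_dome_1 alone.

How it is judged:
By the outcome, as a careful person would: the job done as asked, in the order asked, and still so for the second after the job is handed in, with the robot touching nothing.
It also fails if it takes over 109 s, if anything falls off the work surface, if the arm or the gripper's body presses on something with over 40 N, if the wrist force passes 120 N, or if a joint passes its speed limit or range.

## Robot

A 7-joint arm with a two-finger parallel gripper is mounted at the origin on a cart in front of the work surface, level with it; the furniture and walls round the work are solid. World frame = base frame: x ahead of the robot, y to its left, z up, the work surface at z = 0. Lengths are in m, angles in rad, forces in N, time in s.
With the tool pointing down it reaches from about 0.4 to 0.85 m from the base axis. Payload 10.4 kg.
Tool frame: the origin (TCP) lies midway between the tips of the shut fingers; the grasp point (between the pads) lies 19 mm behind it; z points along the fingers, y is the line along which they close (so a half turn about z gives the same grasp; the last joint's range is limited). The gripper opens to 87 mm and grips with 3 to 60 N. Pads are 19 mm wide; open, the fingers measure 117 mm over their backs; the gripper's body (75 mm by 190 mm) begins 51 mm behind the grasp point.
Start: joints at [-1.332, 0.332, -0.065, 1.46, 0.022, 1.35, -0.088], TCP at [0.162, 0.604, 0.188] pointing down, gripper open.
Joint ranges: [-2.6, 2.6], [-0.5, 2.12], [-1.47, 1.34], [0.16, 2.42], [-1.27, 4.41], [0.06, 2.06], [-2.6, 2.6]. Speed limits (rad/s): [2.22, 2.22, 2.79, 2.79, 3.14, 3.14, 3.14].

## Interface

Orientations are given as a unit quaternion [x, y, z, w].
In Python, from bench import r gives the robot as it stands.
- The arm moves only by the tool arm_command, never from a script. Its argument "moves" is one flat list of numbers, 4 for each row, row after row: the shift along the tool's x, y, z in cm, then the turn about the tool's z in degrees. A call has 1 to 12 rows; each row shifts and turns the commanded pose from where the row before left it, along the tool's axes as they then stand; what a row does not reach is not made up. A row lasts 1/12 s, in which the tool goes at most 41.7 mm and 7.16 degrees, less where a joint would pass 70% of its speed; a pose out of reach is approached as far as the arm can. A call with a gripper value outside its range is refused whole. "fingers" is the opening in per cent of the stroke, from 0 (shut) to 100 (fully open), set as the call begins (left out, the last holds). The fingers move at their own pace and stop on an object; "squeeze" is the grip in N (left out, the last holds). Time passes only in rows, so rows that do not move let the fingers close. It gives the time, the measured TCP pose, the force, the opening and the grip force at its end, in the units of the state.
- r.read_state(): the state, without advancing time (a new reading comes with each control period).
- r.camera(name): name is "scene" or "side" or "wrist"; returns the picture (384x512x3 uint8, red, green, blue); there is no depth.
- r.camera_info(name): a dict with "fx", "fy", "cx", "cy" (pixels), "origin" and "attitude" of the camera in the world. Camera axes: x right, y up, looking along -z (the intrinsics and any distortion apply to the point x, -y, -z); pixel columns grow to the right and rows downward; lengths in m; the calibration is good to about 2 mm. The wrist camera is an equidistant fisheye: a pixel r from the principal point sees the ray r / f radians off the axis. A picture is of the moment at which its call begins: read the wrist's pose just before it. camera_info takes no time and is no camera call; for the wrist camera it gives the pose at the moment of the call.
- r.close_job(): hands the job in; it is judged then, once.
The state is a dict: "time": time; "joint_positions": joint angles; "joint_vel": joint speeds; "joint_torque": joint torques, N m; "ee_pos": TCP position; "eef_rot": TCP orientation; "ft_force": force on the tool from outside, world axes, zero at the start; "torque": the same for the moment, N m; "width": finger opening in m; "grip_force": force on a finger pad.
Only numpy, scipy, OpenCV 4.12 (cv2) and the standard library are available. Lean on these libraries where they do the work, as an engineer would, in place of code of your own. Each camera call takes 0.05 s, during which the arm holds its last target. There are 200 camera calls.

## Working session

There is one attempt and no reset: what is moved stays moved. The work goes in short steps, Python scripts to look and compute and a tool call to move; the robot and the scene stay as the last step left them, time stands still between calls to the robot, and variables do not carry over. Pictures are saved under pics/ and viewed, at most 14 in all, crops included, and the job is handed in when it is done.

Besides the shell and the picture viewer there is one more tool, called after "Call:" as name(argument=value, ...) on one line, values as JSON. arm_command: Moves the arm, as the interface text tells. Its arguments: {"type":"object","properties":{"moves":{"type":"array"},"fingers":{"type":"number"},"squeeze":{"type":"number"}},"required":["moves"]}

```bash
mkdir -p pics; ls; python3 - <<'E'
from bench import r
import cv2
s=r.read_state();print(s)
for n in("scene","side","wrist"):
    print(n,r.camera_info(n));cv2.imwrite(f"pics/{n}0.png",r.camera(n)[:,:,::-1])
E
```

```text
pics
{'time': 0.0, 'joint_positions': array([-1.33160478,  0.33279728, -0.06468343,  1.46075734,  0.02158655,
        1.34981846, -0.08851363]), 'joint_vel': array([-0.0019297 ,  0.0005499 , -0.00227194, -0.00080324, -0.00176743,
       -0.00189169,  0.0021746 ]), 'joint_torque': array([ 2.94503778e-03, -6.19610310e+01,  2.56007194e-02, -3.86079419e+01,
       -5.70509245e-02,  1.01957498e-01,  3.23687971e-03]), 'ee_pos': array([0.16168157, 0.60340422, 0.1875883 ]), 'eef_rot': array([ 1.30529798e-01,  9.91444238e-01, -5.40318556e-04, -5.38072213e-05]), 'ft_force': array([ 0.03728674, -0.03792756,  0.66551848]), 'torque': array([ 0.0231287 ,  0.07397221, -0.04989089]), 'grip_force': 0.3113084754443207, 'width': 0.08700988095064854}
scene {'fx': 439.10470938627526, 'fy': 439.10470938627526, 'cx': 255.05944918828837, 'cy': 193.60872646761865, 'origin': array([0.2142786 , 0.54837144, 0.71684937]), 'attitude': array([-0.09256541,  0.36104643,  0.90085521, -0.2225691 ])}
side {'fx': 358.27932173088607, 'fy': 358.27932173088607, 'cx': 254.3156186500778, 'cy': 194.68575368596228, 'origin': array([0.33824184, 0.67117477, 0.55801591]), 'attitude': array([-0.0618497 ,  0.45113467,  0.8851637 , -0.09558946])}
wrist {'fx': 297.3186396354542, 'fy': 297.3186396354542, 'cx': 254.8657820420384, 'cy': 193.1597438204242, 'origin': array([0.09516736, 0.62107481, 0.38375755]), 'attitude': array([-0.10104078, -0.07681877,  0.60361312,  0.78710917])}
```

View pics/scene0.png

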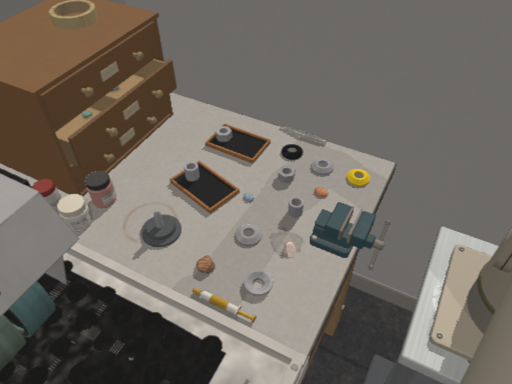

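View pics/side0.png

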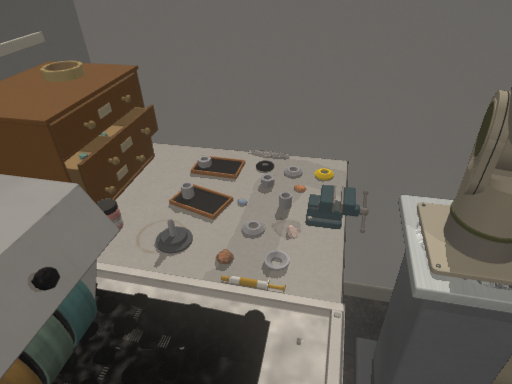

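Scene view: stand (160,229); nut tray with nut at (224,133); sleeve tray with sleeve at (192,171); loose nut (286,174); loose sleeve (296,206); rings at (322,165), (249,234), (258,285). Look-alikes: black ring (292,152), yellow ring (358,177). Next, enlarged crops.

```bash
cat > h.py <<'E'
from bench import r
import numpy as np, cv2
from scipy.spatial.transform import Rotation as R
def ray(ci,u,v,fish=False):
    x=(u-ci["cx"])/ci["fx"]; y=(v-ci["cy"])/ci["fy"]
    if fish:
        t=np.hypot(x,y); k=np.sin(t)/t if t>1e-9 else 1
        d=np.array([x*k,-y*k,-np.cos(t)])
    else: d=np.array([x,-y,-1.])
    return R.from_quat(ci["attitude"]).apply(d)
def onz(ci,u,v,z,fish=False):
    d=ray(ci,u,v,fish); o=np.array(ci["origin"]); return (o+d*(z-o[2])/d[2])[:2]
def proj(ci,P,fish=False):
    p=R.from_quat(ci["attitude"]).inv().apply(np.atleast_2d(P)-np.array(ci["origin"]))
    x,y,z=p[:,0],-p[:,1],-p[:,2]
    if fish:
        q=np.hypot(x,y); t=np.arctan2(q,z); k=t/np.maximum(q,1e-9)
    else: k=1/z
    return np.c_[ci["cx"]+ci["fx"]*x*k, ci["cy"]+ci["fy"]*y*k]
E
python3 - <<'E'
from h import *
for n,(a,b,c,d) in {"scene":(100,110,390,310),"side":(130,140,370,290)}.items():
    im=cv2.imread(f"pics/{n}0.png")[b:d,a:c]; f=800/(c-a)
    im=cv2.resize(im,(800,int((d-b)*f)),interpolation=cv2.INTER_CUBIC); cv2.imwrite(f"pics/{n}0c.png",im); print(n,f,im.shape)
ci=r.camera_info("scene")
for k,uv in dict(stand=(160,229),nut=(286,174),sl=(296,206),w1=(322,165),w2=(249,234),w3=(258,285)).items(): print(k,onz(ci,*uv,.01))
E
```

```text
scene 2.7586206896551726 (551, 800, 3)
side 3.3333333333333335 (500, 800, 3)
stand [0.66198915 0.13294607]
nut [ 0.50055712 -0.13718095]
sl [ 0.43870283 -0.05620976]
w1 [ 0.43793464 -0.20468149]
w2 [0.49222346 0.0590092 ]
w3 [0.41994781 0.15732524]
```

View pics/scene0c.png

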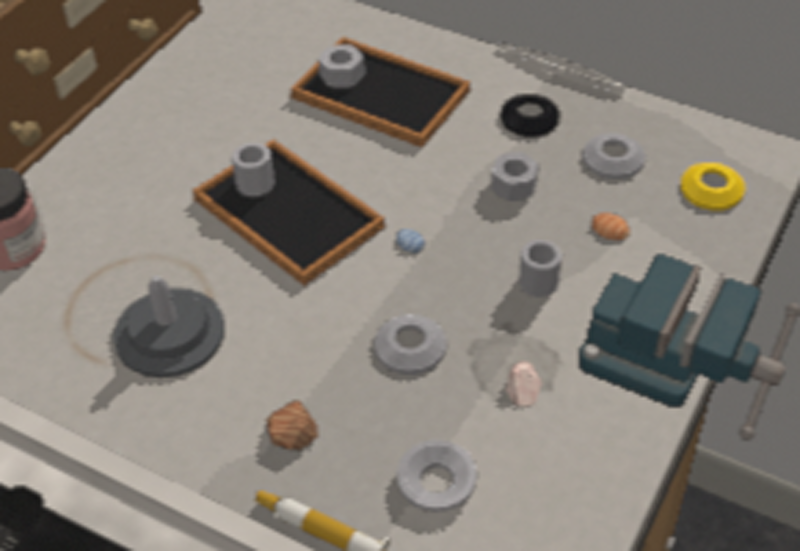

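View pics/wrist0.png

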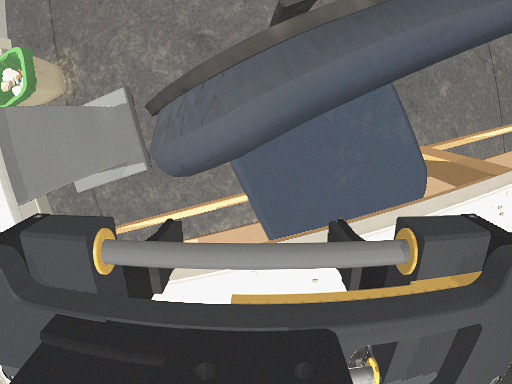

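View pics/side0c.png

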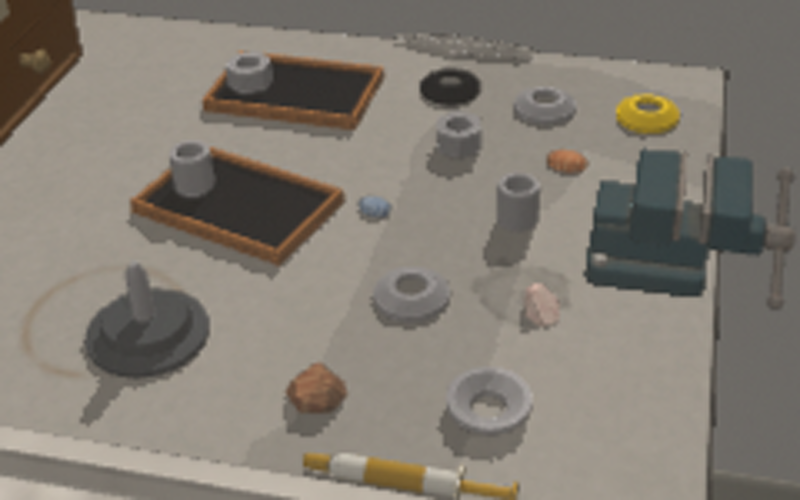

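```bash
python3 - <<'E'
from h import *
S=dict(A=(410,335,.012),B=(615,149,.012),dish=(437,470,.012),nut=(516,172,.022),sl=(542,251,.034),post=(157,283,.064),
ntL=(291,91,.012),ntT=(342,40,.012),ntR=(470,84,.012),ntB=(424,139,.012),stL=(194,191,.012),stT=(271,142,.012),stR=(384,216,.012),stB=(303,274,.012),fn=(342,52,.028),fs=(253,153,.04))
D=dict(A=(411,283),B=(545,97),dish=(490,396),nut=(459,125),sl=(519,187),post=(136,267),ntL=(206,102),ntT=(238,54),ntR=(383,70),ntB=(352,122),stL=(132,203),stT=(210,151),stR=(343,196),stB=(278,256),fn=(249,64),fs=(192,151))
a=r.camera_info("scene");b=r.camera_info("side")
for k,(u,v,z) in S.items():
    p=onz(a,100+u/2.7586,110+v/2.7586,z);q=onz(b,130+D[k][0]/3.3333,140+D[k][1]/3.3333,z)
    print(k,p.round(4),q.round(4),((p+q)/2).round(4))
E
```

```text
A [0.4953 0.0549] [0.4961 0.0549] [0.4957 0.0549]
B [ 0.4366 -0.2068] [ 0.4385 -0.2071] [ 0.4376 -0.207 ]
dish [0.4233 0.1492] [0.4231 0.1502] [0.4232 0.1497]
nut [ 0.4959 -0.1316] [ 0.4996 -0.1347] [ 0.4978 -0.1331]
sl [ 0.4361 -0.0492] [ 0.4358 -0.0425] [ 0.4359 -0.0459]
post [0.6583 0.1335] [0.6597 0.1336] [0.659  0.1335]
ntL [ 0.7259 -0.1439] [ 0.7252 -0.1438] [ 0.7255 -0.1438]
ntT [ 0.7234 -0.2302] [ 0.7264 -0.2285] [ 0.7249 -0.2294]
ntR [ 0.5864 -0.2277] [ 0.5874 -0.2254] [ 0.5869 -0.2265]
ntB [ 0.5884 -0.1423] [ 0.5919 -0.1371] [ 0.5901 -0.1397]
stL [0.728  0.0034] [0.7282 0.0058] [0.7281 0.0046]
stT [ 0.7043 -0.0775] [ 0.6945 -0.073 ] [ 0.6994 -0.0753]
stR [ 0.5733 -0.0444] [ 0.5708 -0.0346] [ 0.572  -0.0395]
stB [0.5983 0.0401] [0.5971 0.0449] [0.5977 0.0425]
fn [ 0.7026 -0.197 ] [ 0.6993 -0.1871] [ 0.701  -0.1921]
fs [ 0.6906 -0.0344] [ 0.69   -0.0322] [ 0.6903 -0.0333]
```

```bash
cat >> h.py <<'E'
def to(x,y,z,cl=None):
    """report tool-frame shift cm to world target, and turn deg to get closing axis at world angle cl (mod 180)"""
    s=r.read_state();M=R.from_quat(s["eef_rot"]);d=M.inv().apply(np.array([x,y,z])-s["ee_pos"])*100
    a=M.as_matrix()[:,1];cur=np.degrees(np.arctan2(a[1],a[0]))
    t=None if cl is None else (cur-cl+90)%180-90
    print("to",(x,y,z),"tool cm",d.round(2),"closing now",round(cur,1),"turn",None if t is None else round(t,1),"j7",s["joint_positions"][6].round(2),"t",round(s["time"],1))
E
python3 - <<'E'
from h import *
a=r.camera_info("scene")
for n,(u,v,z) in dict(black=(530,110,.01),yellow=(714,182,.01),visebase=(690,400,0),viseL=(583,360,0),viseTop=(665,260,.06),viseTopR=(750,290,.06),cab=(200,5,0.),pen=(265,497,.005)).items(): print(n,onz(a,100+u/2.7586,110+v/2.7586,z).round(3))
w=r.camera_info("wrist");M=R.from_quat(r.read_state()["eef_rot"])
print("axis in tool",M.inv().apply(ray(w,w["cx"],w["cy"],True)), "off",M.inv().apply(w["origin"]-r.read_state()["ee_pos"]))
to(.46,.15,.2);to(.50,-.13,.2)
E
```

```text
black [ 0.524 -0.222]
yellow [ 0.348 -0.209]
visebase [0.292 0.006]
viseL [0.375 0.008]
viseTop [ 0.344 -0.06 ]
viseTopR [ 0.28  -0.061]
cab [ 0.887 -0.227]
pen [0.518 0.218]
axis in tool [-2.51754152e-01 -1.87280211e-04  9.67791203e-01] off [ 0.06882924 -0.00036535 -0.19612332]
to (0.46, 0.15, 0.2) tool cm [-40.55 -36.08  -1.19] closing now 75.0 turn None j7 -0.09 t 0.1
to (0.5, -0.13, 0.2) tool cm [-51.66 -62.09  -1.17] closing now 75.0 turn None j7 -0.09 t 0.1
```

Call:
arm_command(moves=[-2.9,-2.6,-0.2,0,-2.9,-2.6,-0.2,0,-2.9,-2.6,-0.2,0,-2.9,-2.6,-0.2,0,-2.9,-2.6,-0.2,0,-2.9,-2.6,-0.2,0,-2.9,-2.6,-0.2,0,-2.9,-2.6,-0.2,0,-2.9,-2.6,-0.2,0,-2.9,-2.6,-0.2,0,-2.9,-2.6,0,0,-2.9,-2.6,0,0])

```text
time: 1.15
ee_pos: [0.4177, 0.2104, 0.2083]
eef_rot: [0.131, 0.991, 0.0, -0.0]
ft_force: [0.3, 1.5, -0.1]
width: 0.087
grip_force: 0.0
```

Call:
arm_command(moves=[-1.7,-3.1,0,0,-1.7,-3.1,0,0,-1.7,-3.1,0,0,-1.7,-3.1,0,0,-1.7,-3.1,0,0,-1.7,-3.1,0,0,-1.7,-3.1,0,0,-1.7,-3.1,0,0,-1.7,-3.1,0,0,-1.7,-3.1,0,0], fingers=75)

```text
time: 1.98
ee_pos: [0.5011, -0.1328, 0.2083]
eef_rot: [0.13, 0.991, 0.0, 0.0]
ft_force: [-0.1, -0.3, -0.2]
width: 0.0651
grip_force: 0.0
```

```bash
python3 - <<'E'
from h import *
to(.498,-.133,.15,75)
w=r.camera_info("wrist");im=r.camera("wrist")[:,:,::-1];cv2.imwrite("pics/w1.png",im)
for k,p in dict(nut=(.498,-.133,.022),B=(.4376,-.207,.012),sl=(.436,-.046,.034),A=(.4957,.0549,.012)).items(): print(k,proj(w,p,True).round(0))
E
```

```text
to (0.498, -0.133, 0.15) tool cm [ 0.29 -0.1   5.83] closing now 75.0 turn 0.0 j7 1.54 t 2.0
nut [[254. 168.]]
B [[189. 139.]]
sl [[309. 105.]]
A [[384. 133.]]
```

View pics/w1.png

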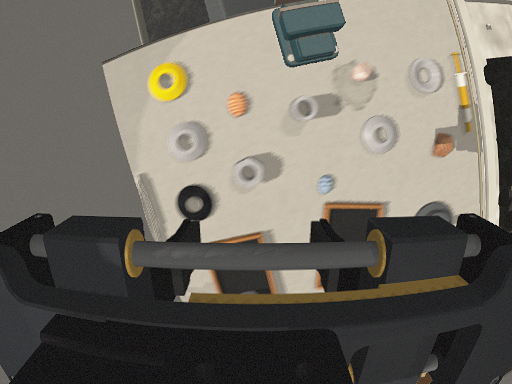

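Wrist view: yellow (168,82) and black (194,203) look-alikes; nut (248,172), sleeve (304,107), domes (187,141) and (378,133), dish (425,76). Choice: grey ones. One enlarged crop to check and refine.

```bash
python3 - <<'E'
from h import *
im=cv2.imread("pics/w1.png")
h=[(155,110),(216,140),(274,74),(346,100),(393,43)]
t=[cv2.resize(im[y:y+66,x:x+66],(396,396),interpolation=cv2.INTER_CUBIC)[:,:264*3//2] for x,y in h]
t=[cv2.resize(k,(264,264)) for k in t]+[np.zeros((264,264,3),np.uint8)]
cv2.imwrite("pics/w1c.png",np.vstack([np.hstack(t[:3]),np.hstack(t[3:])]))
E
```

```text
(no output)
```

View pics/w1c.png

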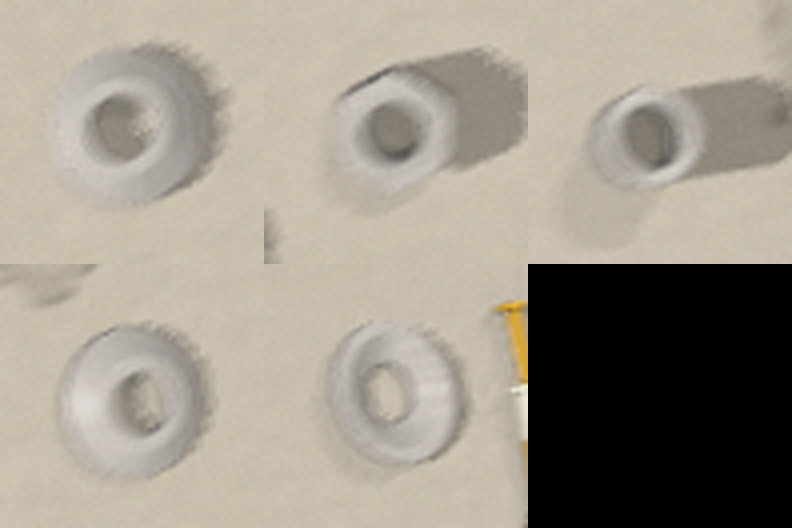

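```bash
python3 - <<'E'
from h import *
w=r.camera_info("wrist")
for k,u in dict(B=(187.75,141.5,.0045),nut=(248.25,172,.022),sl=(305.25,107.5,.034),A=(379.75,134.25,.0045),dish=(425.5,75.25,.012)).items(): print(k,onz(w,*u,True).round(4))
E
```

```text
B [ 0.4408 -0.2195]
nut [ 0.5011 -0.1499]
sl [ 0.4386 -0.0589]
A [0.499  0.0434]
dish [0.4282 0.1367]
```

```bash
python3 - <<'E'
from h import *
s=r.read_state();print(s["ee_pos"],abs(s["joint_vel"]).max())
w=r.camera_info("wrist");im=r.camera("wrist")[:,:,::-1];cv2.imwrite("pics/w2.png",im)
o=cv2.imread("pics/w1.png")
g=lambda i:cv2.cvtColor(np.ascontiguousarray(i),cv2.COLOR_BGR2GRAY)[50:210,120:440].astype(np.float32)
print(cv2.phaseCorrelate(g(o),g(im)))
for n in("scene","side"): cv2.imwrite(f"pics/{n}1.png",r.camera(n)[:,:,::-1])
print(w)
c=r.camera_info("scene");M=R.from_quat(s["eef_rot"])
print([proj(c,s["ee_pos"]+M.apply(v)).round(1) for v in([0,.0325,0],[0,-.0325,0],[0,0,0])])
E
```

```text
[ 0.50125068 -0.14000311  0.20849042] 0.19662520104169653
((5.505296984775185, -1.8660969130963423), 0.6469887159764767)
{'fx': 297.3186396354542, 'fy': 297.3186396354542, 'cx': 254.8657820420384, 'cy': 193.1597438204242, 'origin': array([ 0.4345425 , -0.12159828,  0.40443086]), 'attitude': array([-0.10247453, -0.07652872,  0.6012293 ,  0.78877478])}
[array([[280.1, 108.4]]), array([[301. ,  94.6]]), array([[290.7, 101.4]])]
```

View pics/scene1.png

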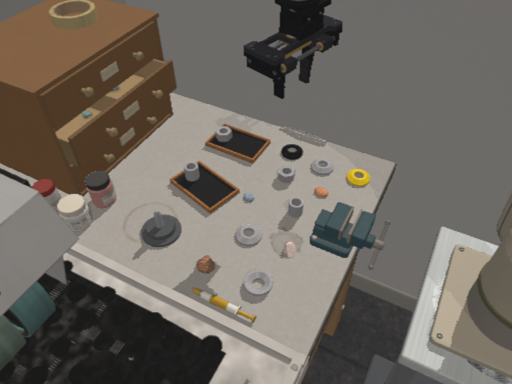

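Call:
arm_command(moves=[0,0,0,0,0,0,0,0,0,0,0,0,0,0,0,0,0,0,0,0])

```text
time: 2.6
ee_pos: [0.5012, -0.1306, 0.2083]
eef_rot: [0.13, 0.992, 0.0, 0.0]
ft_force: [-0.0, -0.3, -0.2]
width: 0.0654
grip_force: 0.0
```

```bash
python3 - <<'E'
from h import *
s=r.read_state();print(s["time"],s["ee_pos"],abs(s["joint_vel"]).max())
w=r.camera_info("wrist");im=r.camera("wrist")[:,:,::-1];cv2.imwrite("pics/w3.png",im)
o=cv2.imread("pics/w1.png")
g=lambda i:cv2.cvtColor(np.ascontiguousarray(i),cv2.COLOR_BGR2GRAY)
for k,u in dict(B=(187.75,141.5,.0045),nut=(248.25,172,.022),sl=(305.25,107.5,.034),A=(379.75,134.25,.0045),dish=(425.5,75.25,.012)).items():
    x,y=int(u[0]),int(u[1]);T=g(o)[y-22:y+22,x-22:x+22];W=g(im)[y-37:y+37,x-37:x+37]
    m=cv2.matchTemplate(W,T,cv2.TM_CCOEFF_NORMED);_,v,_,l=cv2.minMaxLoc(m);d=np.array(l)-15
    print(k,d,round(v,2),onz(w,u[0]+d[0],u[1]+d[1],u[2],True).round(4))
E
```

```text
2.6 [ 0.50115945 -0.13057252  0.20827541] 0.00455172056521652
B [ 1 -1] 0.91 [ 0.4401 -0.2079]
nut [ 1 -1] 0.93 [ 0.4999 -0.1382]
sl [ 1 -1] 0.92 [ 0.4368 -0.0477]
A [ 1 -1] 0.87 [0.4964 0.0555]
dish [0 0] 0.81 [0.426  0.1467]
```

Call:
arm_command(moves=[0,-0.3,4,0,0,-0.3,4,0,0,0,4,0,0,0,3.5,0,0,0,2.5,0,0,0,1.3,0,0,0,0.5,0,0,0,0,0,0,0,0,0])

```text
time: 3.4
ee_pos: [0.5002, -0.137, 0.011]
eef_rot: [0.13, 0.991, 0.0, 0.0]
ft_force: [0.5, -0.4, -0.5]
width: 0.0651
grip_force: 0.0
```

Call:
arm_command(moves=[0,0,0,0,0,0,0,0,0,0,0,0,0,0,0,0,0,0,0,0,0,0,0,0,0,0,0,0], fingers=20, squeeze=30)

```text
time: 3.98
ee_pos: [0.4996, -0.1369, 0.0103]
eef_rot: [0.131, 0.991, 0.0, 0.0]
ft_force: [-0.2, 0.2, -0.9]
width: 0.0266
grip_force: 0.0
```

```bash
python3 - <<'E'
from h import *
s=r.read_state();print(s["time"],s["ee_pos"],s["width"],s["grip_force"])
o=[]
w=cv2.resize(r.camera("wrist")[100:240,160:360,::-1],(560,392))
c=cv2.resize(r.camera("scene")[100:240,230:400,::-1],(476,392))
s2=cv2.resize(r.camera("side")[130:240,220:360,::-1],(499,392))
cv2.imwrite("pics/n1.png",cv2.resize(np.hstack([w,c]),(800,300)))
E
```

```text
3.9833 [ 0.49958953 -0.13688527  0.01027054] 0.02655194000707107 0.0
```

View pics/n1.png

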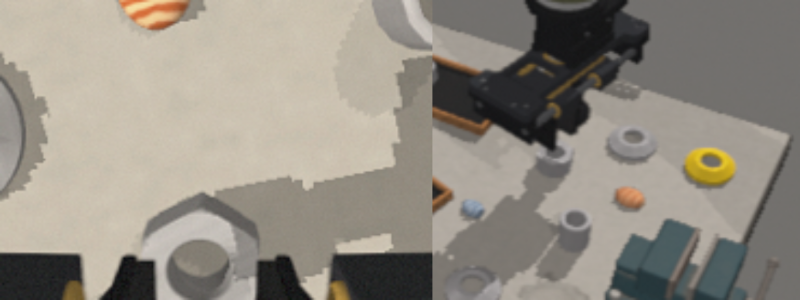

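```bash
python3 - <<'E'
from h import *
w=r.camera_info("wrist");s=r.read_state();M=R.from_quat(s["eef_rot"])
print(s["ee_pos"],onz(w,252,225,.022,True), proj(w,s["ee_pos"]+M.apply([[0,0,0],[0,0,-.012],[0,.018,-.012],[0,-.018,-.012]]),True).round(0))
to(*onz(w,252,225,.022,True),.01,75)
cv2.imwrite("pics/n2.png",cv2.resize(r.camera("wrist")[180:280,190:320,::-1],(780,600),interpolation=cv2.INTER_CUBIC))
print(r.read_state()["width"])
E
```

```text
[ 0.49952791 -0.13692075  0.01019597] [ 0.49980365 -0.13939938] [[255. 218.]
 [256. 224.]
 [283. 224.]
 [228. 224.]]
to (np.float64(0.49980364728682325), np.float64(-0.13939938219091655), 0.01) tool cm [-0.09 -0.23  0.02] closing now 75.0 turn 0.0 j7 1.7 t 4.1
0.018849446714293748
```

View pics/n2.png

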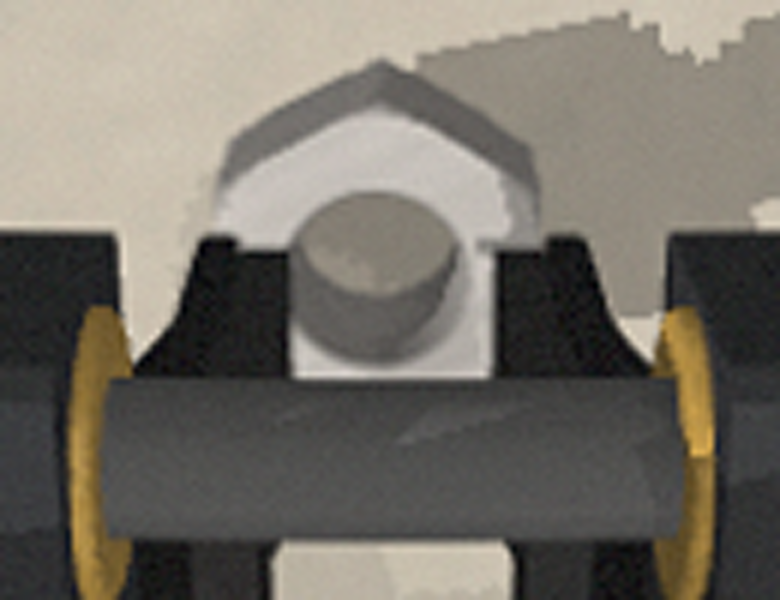

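```bash
python3 - <<'E'
from h import *
w=r.camera_info("wrist");s=r.read_state();M=R.from_quat(s["eef_rot"]);print(s["ee_pos"],s["width"],s["ft_force"],s["grip_force"])
for h in(0,.01,.015,.02,.03,.04): print(h,proj(w,s["ee_pos"]+M.apply([[.0095,s["width"]/2,-h],[.0095,-s["width"]/2,-h]]),True).round(1).tolist())
to(.4998,-.1394,.03,75)
E
```

```text
[ 0.49952334 -0.13692373  0.01016961] 0.018849446714293748 [ 0.02972721 -0.53540947 -0.22382084] 0.0
0 [[269.1, 204.8], [241.8, 204.8]]
0.01 [[269.8, 209.2], [241.2, 209.2]]
0.015 [[270.2, 211.5], [240.8, 211.6]]
0.02 [[270.6, 214.0], [240.5, 214.0]]
0.03 [[271.5, 219.4], [239.7, 219.4]]
0.04 [[272.4, 225.4], [238.8, 225.4]]
to (0.4998, -0.1394, 0.03) tool cm [-0.09 -0.23 -1.98] closing now 75.0 turn -0.0 j7 1.7 t 4.2
```

The fingers closed above the nut (gap 19 mm over its top), so the tips sit higher than the reported TCP suggests. I'll lift, open and measure the tip height from both fixed cameras.

Call:
arm_command(moves=[0,0,-4,0,0,0,-4,0,0,0,0,0,0,0,0,0,0,0,0,0], fingers=75)

```text
time: 4.6
ee_pos: [0.4994, -0.1366, 0.09]
eef_rot: [0.13, 0.991, 0.0, -0.0]
ft_force: [-0.1, 0.6, -0.9]
width: 0.0446
grip_force: 0.0
```

```bash
python3 - <<'E'
from h import *
s=r.read_state();print(s["ee_pos"],s["width"],abs(s["joint_vel"]).max());M=R.from_quat(s["eef_rot"])
P=s["ee_pos"]+M.apply([[x,y,z] for z in(0,-.03) for x in(-.0095,.0095) for y in (s["width"]/2,-s["width"]/2)])
t=[]
for n in("scene","side"):
    im=r.camera(n)[:,:,::-1].copy();p=proj(r.camera_info(n),P);print(p.round(0).tolist())
    c=p.mean(0).astype(int);x,y=c[0]-45,c[1]-55
    im=cv2.resize(im[y:y+100,x:x+90],None,fx=4.4,fy=4.4,interpolation=cv2.INTER_CUBIC)
    for i,q in enumerate(p): cv2.circle(im,tuple(int(k) for k in((q-[x,y]+.5)*4.4)),2,(0,0,255) if i<4 else (0,255,0),-1)
    t.append(im)
cv2.imwrite("pics/tip.png",np.hstack(t))
E
```

```text
[ 0.49942995 -0.13663593  0.08998013] 0.04461158001132337 0.021969185669778644
[[278.0, 151.0], [291.0, 141.0], [285.0, 155.0], [298.0, 145.0], [279.0, 140.0], [292.0, 131.0], [285.0, 144.0], [299.0, 134.0]]
[[261.0, 158.0], [268.0, 151.0], [267.0, 160.0], [275.0, 152.0], [261.0, 148.0], [268.0, 141.0], [267.0, 150.0], [275.0, 142.0]]
```

View pics/tip.png

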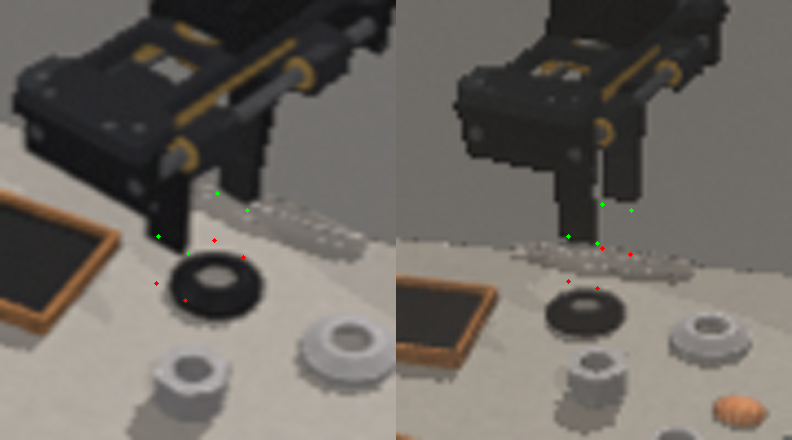

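Green marks (30 mm above the reported TCP) coincide with the real fingertips in both views, so tip z ≈ TCP z + 30 mm. I'll use that offset from here on.

Call:
arm_command(moves=[0,-0.1,2,0,0,0,2,0,0,0,2,0,0,0,2,0,0,0,1.5,0,0,0,1,0,0,0,0.5,0,0,0,0,0], fingers=75)

```text
time: 5.37
ee_pos: [0.4983, -0.1379, -0.021]
eef_rot: [0.131, 0.991, -0.0, -0.001]
ft_force: [0.0, -0.7, -1.2]
width: 0.0654
grip_force: 0.0
```

Call:
arm_command(moves=[0,0,0,0,0,0,0,0,0,0,0,0,0,0,0,0,0,0,0,0,0,0,0,0,0,0,0,0], fingers=20, squeeze=30)

```text
time: 5.95
ee_pos: [0.4996, -0.1379, -0.0194]
eef_rot: [0.13, 0.991, 0.0, 0.0]
ft_force: [-0.3, 0.6, 3.2]
width: 0.0357
grip_force: 30.0
```

Call:
arm_command(moves=[0,0,-3,0,0,0,-3,0,-2,-0.2,0,0,-2.5,-0.2,0,0,-2.5,-0.2,0,0,-2.5,-0.2,0,0,-2.5,-0.1,0,0,-2,-0.1,0,0,0,0,0,0,0,0,0,0,0,0,0,0,0,0,0,0])

```text
time: 6.95
ee_pos: [0.6311, -0.1835, 0.0401]
eef_rot: [0.131, 0.991, 0.0, -0.0]
ft_force: [-0.6, -0.2, -2.4]
width: 0.0356
grip_force: 30.0
```

```bash
python3 - <<'E'
from h import *
s=r.read_state();print(s["width"],s["grip_force"],abs(s["joint_vel"]).max())
to(.632,-.184,-.0125)
cv2.imwrite("pics/n3.png",cv2.resize(r.camera("scene")[100:200,170:310,::-1],(780,557),interpolation=cv2.INTER_CUBIC))
E
```

```text
0.03564388198176006 29.964689381886274 0.0053370100698771124
to (0.632, -0.184, -0.0125) tool cm [-0.1  -0.02  5.26] closing now 75.0 turn None j7 1.79 t 7.0
```

View pics/n3.png

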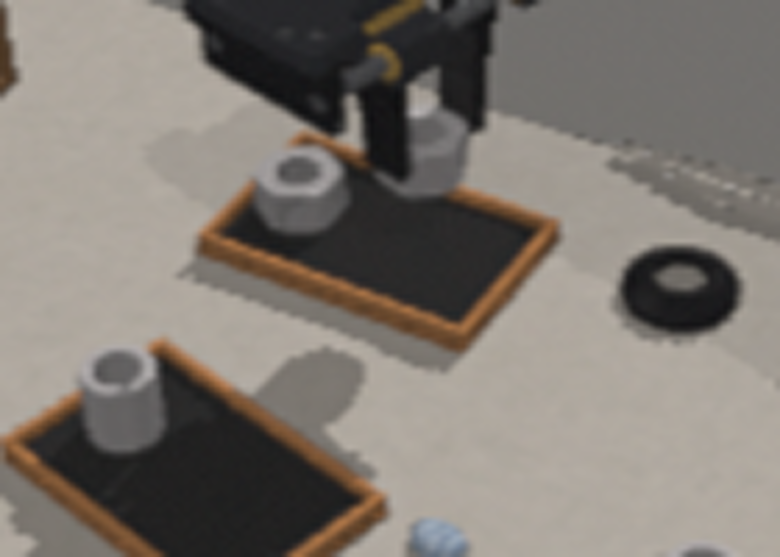

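Nut held (at ~(425,150) in this crop), above the nut tray. Lower, checking the force, then release.

Call:
arm_command(moves=[0,0,2,0,0,0,2,0,0,0,1,0,0,0,0.3,0,0,0,0,0,0,0,0,0])

```text
time: 7.5
ee_pos: [0.632, -0.1838, -0.0123]
eef_rot: [0.131, 0.991, 0.0, 0.0]
ft_force: [0.1, -0.5, -2.2]
width: 0.0354
grip_force: 30.0
```

Call:
arm_command(moves=[0,0,0.1,0,0,0,0,0,0,0,0,0])

```text
time: 7.75
ee_pos: [0.6322, -0.1838, -0.0134]
eef_rot: [0.13, 0.991, 0.0, 0.0]
ft_force: [-0.3, -0.4, -0.1]
width: 0.0352
grip_force: 30.0
```

Call:
arm_command(moves=[0,0,0,0,0,0,0,0,0,0,0,0,0,0,0,0,0,0,-2,0,0,0,-3,0,0,0,-3,0], fingers=65)

```text
time: 8.33
ee_pos: [0.6311, -0.1837, 0.0664]
eef_rot: [0.131, 0.991, -0.0, -0.001]
ft_force: [1.8, -0.7, -0.9]
width: 0.0563
grip_force: 0.0
```

Call:
arm_command(moves=[2,0.7,0,0,2.9,1.1,0,0,2.9,1.1,0,0,2.9,1.1,0,0,2.9,1.1,0,0,2.9,1.1,0,0,2.9,1,0,0,2,0.7,0,0,1,0.3,0,0,0,0,0,0,0,0,0,0,0,0,0,0], fingers=80)

```text
time: 9.33
ee_pos: [0.4376, -0.0471, 0.0665]
eef_rot: [0.131, 0.991, 0.0, 0.0]
ft_force: [0.4, 0.3, -0.3]
width: 0.0697
grip_force: 0.0
```

```bash
python3 - <<'E'
from h import *
s=r.read_state();print(s["width"],abs(s["joint_vel"]).max())
to(.4365,-.047,-.018,75)
w=r.camera_info("wrist")
im=r.camera("wrist")[:,:,::-1]
print(proj(w,[(.4365,-.047,.034),(.4365,-.047,0),(.439,-.2075,.012),(.496,.055,.012)],True).round(1).tolist())
a=cv2.resize(im[170:270,190:320],(520,400),interpolation=cv2.INTER_CUBIC)
b=cv2.resize(r.camera("scene")[110:180,190:260,::-1],(280,280),interpolation=cv2.INTER_CUBIC)
cv2.imwrite("pics/s1.png",np.hstack([a,cv2.copyMakeBorder(b,0,120,0,0,cv2.BORDER_CONSTANT)]))
E
```

```text
0.0696855018005171 0.015190936779869572
to (0.4365, -0.047, -0.018) tool cm [ 0.12 -0.03  8.45] closing now 75.0 turn -0.0 j7 1.33 t 9.3
[[255.1, 203.0], [255.1, 192.4], [102.1, 237.8], [374.3, 226.9]]
```

View pics/s1.png

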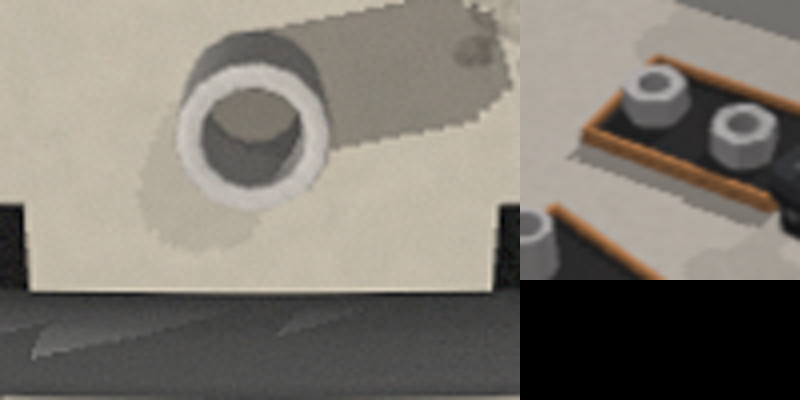

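Nut lies flat beside its kind. Sleeve ring at (253.5,203.7) full-frame, within ~1 mm of prediction.

Call:
arm_command(moves=[0.1,-0.1,2,0,0,0,2,0,0,0,2,0,0,0,1.5,0,0,0,0.7,0,0,0,0.2,0,0,0,0,0,0,0,0,0])

```text
time: 10.1
ee_pos: [0.4363, -0.0476, -0.0171]
eef_rot: [0.131, 0.991, 0.0, 0.0]
ft_force: [0.0, -0.0, -0.8]
width: 0.0698
grip_force: 0.0
```

Call:
arm_command(moves=[0,0,0,0,0,0,0,0,0,0,0,0,0,0,0,0,0,0,0,0,0,0,0,0,0,0,0,0,0,0,0,0], fingers=15, squeeze=30)

```text
time: 10.77
ee_pos: [0.4356, -0.0473, -0.0177]
eef_rot: [0.131, 0.991, 0.0, -0.0]
ft_force: [-0.4, -0.4, 0.6]
width: 0.0306
grip_force: 30.0
```

Call:
arm_command(moves=[0,0,-3,0,0,0,-3,0,-1.5,0.7,-1,0,-2.5,1.2,0,0,-2.8,1.4,0,0,-2.8,1.4,0,0,-2.8,1.4,0,0,-2.5,1.2,0,0,-1.7,0.8,0,0,-0.8,0.4,0,0,0,0,0,0,0,0,0,0])

```text
time: 11.77
ee_pos: [0.6248, -0.0108, 0.0517]
eef_rot: [0.131, 0.991, -0.0, -0.001]
ft_force: [0.2, -0.6, -1.5]
width: 0.0305
grip_force: 30.0
```

```bash
python3 - <<'E'
from h import *
s=r.read_state();print(s["width"],abs(s["joint_vel"]).max())
to(.6253,-.010,-.0117)
E
```

```text
0.030459602363228373 0.024751382463098846
to (0.6253, -0.01, -0.0117) tool cm [-0.03  0.09  6.34] closing now 75.0 turn None j7 1.5 t 11.8
```

Call:
arm_command(moves=[0,0.1,2,0,0,0,2,0,0,0,1.5,0,0,0,0.7,0,0,0,0.1,0,0,0,0,0,0,0,0,0])

```text
time: 12.35
ee_pos: [0.626, -0.0094, -0.0099]
eef_rot: [0.131, 0.991, 0.0, 0.0]
ft_force: [0.8, 0.1, -1.5]
width: 0.0306
grip_force: 30.0
```

Call:
arm_command(moves=[0,0,0.1,0,0,0,0,0,0,0,0,0])

```text
time: 12.6
ee_pos: [0.626, -0.0092, -0.0115]
eef_rot: [0.13, 0.991, 0.0, 0.0]
ft_force: [0.2, 0.1, -0.7]
width: 0.0304
grip_force: 30.0
```

Call:
arm_command(moves=[0,0,0,0,0,0,0,0,0,0,0,0,0,0,0,0,0,0,0,0,0,0,-2,0,0,0,-3,0,0,0,-3,0], fingers=70)

```text
time: 13.27
ee_pos: [0.6251, -0.0094, 0.0685]
eef_rot: [0.131, 0.991, -0.0, -0.001]
ft_force: [0.4, 0.1, -0.9]
width: 0.0602
grip_force: 0.0
```

Call:
arm_command(moves=[1.5,0.3,0,0,2,0.4,0,0,2.5,0.5,0,0,2.5,0.5,0,0,2.5,0.5,0,0,2,0.4,0,0,1.2,0.2,0,0,0,0,0,0,0,0,0,0,0,0,0,0], fingers=100)

```text
time: 14.1
ee_pos: [0.4969, 0.0542, 0.0685]
eef_rot: [0.131, 0.991, 0.0, 0.0]
ft_force: [0.1, -0.1, -1.0]
width: 0.0872
grip_force: 0.0
```

```bash
python3 - <<'E'
from h import *
s=r.read_state();print(s["width"],abs(s["joint_vel"]).max())
w=r.camera_info("wrist")
im=r.camera("wrist")[:,:,::-1]
th=np.linspace(0,6.283,40)
a=im[160:260,190:320].copy();a=cv2.resize(a,(520,400),interpolation=cv2.INTER_CUBIC)
for rad,z in((.027,.0055),(.0115,.012)):
    p=proj(w,np.c_[.496+rad*np.cos(th),.055+rad*np.sin(th),0*th+z],True)
    for q in p: cv2.circle(a,tuple(int(k) for k in (q-[190,160]+.5)*4),1,(0,0,255),-1)
b=cv2.resize(r.camera("scene")[140:220,160:230,::-1],(280,320),interpolation=cv2.INTER_CUBIC)
cv2.imwrite("pics/a1.png",np.hstack([a,cv2.copyMakeBorder(b,0,80,0,0,cv2.BORDER_CONSTANT)]))
to(.496,.055,-.028,75)
E
```

```text
0.08724298663457684 0.010948654064658055
to (0.496, 0.055, -0.028) tool cm [0.12 0.09 9.63] closing now 74.9 turn -0.1 j7 1.23 t 14.2
```

View pics/a1.png

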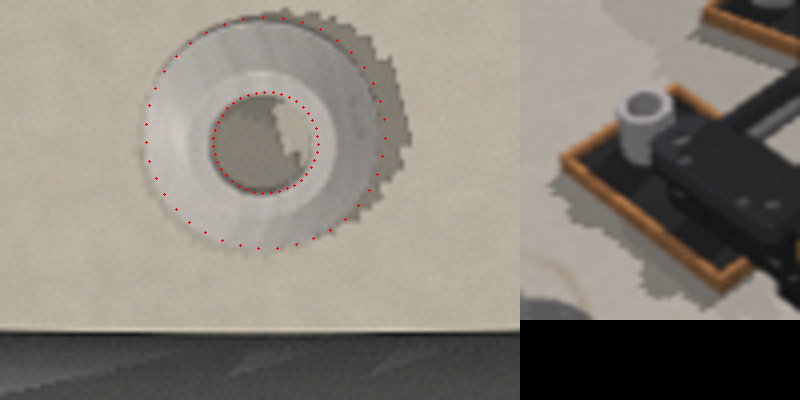

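Call:
arm_command(moves=[0.1,0,2,0,0,0,2.5,0,0,0,2.5,0,0,0,1.5,0,0,0,0.8,0,0,0,0.2,0,0,0,0,0,0,0,0,0,0,0,0,0])

```text
time: 14.95
ee_pos: [0.496, 0.0549, -0.0257]
eef_rot: [0.131, 0.991, 0.0, 0.001]
ft_force: [-0.3, -1.2, -0.0]
width: 0.0872
grip_force: 0.0
```

Call:
arm_command(moves=[0,0,0.1,0,0,0,0,0,0,0,0,0])

```text
time: 15.2
ee_pos: [0.4953, 0.055, -0.0274]
eef_rot: [0.13, 0.991, 0.0, 0.0]
ft_force: [-0.0, -0.2, -0.8]
width: 0.0869
grip_force: 0.0
```

Call:
arm_command(moves=[0,0,0.1,0,0,0,0,0,0,0,0,0])

```text
time: 15.45
ee_pos: [0.495, 0.0548, -0.0288]
eef_rot: [0.131, 0.991, 0.0, -0.0]
ft_force: [0.2, 0.6, -0.4]
width: 0.0871
grip_force: 0.0
```

Call:
arm_command(moves=[0,0,0.1,0,0,0,0,0,0,0,0,0])

```text
time: 15.7
ee_pos: [0.4949, 0.0547, -0.0299]
eef_rot: [0.131, 0.991, -0.0, -0.0]
ft_force: [-0.0, -0.5, -0.3]
width: 0.0871
grip_force: 0.0
```

Call:
arm_command(moves=[0,0,0.1,0,0,0,0,0,0,0,0,0])

```text
time: 15.95
ee_pos: [0.495, 0.0548, -0.0308]
eef_rot: [0.131, 0.991, 0.0, -0.0]
ft_force: [-0.2, 0.0, -0.5]
width: 0.0868
grip_force: 0.0
```

Call:
arm_command(moves=[0,0,0.1,0,0,0,0,0,0,0,0,0])

```text
time: 16.2
ee_pos: [0.495, 0.0548, -0.0318]
eef_rot: [0.131, 0.991, 0.0, -0.0]
ft_force: [0.4, -0.5, -0.5]
width: 0.0869
grip_force: 0.0
```

Call:
arm_command(moves=[0,0,0.1,0,0,0,0,0,0,0,0,0])

```text
time: 16.45
ee_pos: [0.495, 0.0548, -0.0328]
eef_rot: [0.131, 0.991, -0.0, -0.0]
ft_force: [0.1, -0.4, -1.0]
width: 0.0868
grip_force: 0.0
```

Call:
arm_command(moves=[0,0,0.1,0,0,0,0,0,0,0,0,0])

```text
time: 16.7
ee_pos: [0.4951, 0.0548, -0.0338]
eef_rot: [0.13, 0.991, 0.0, 0.0]
ft_force: [0.3, -0.2, -0.5]
width: 0.0873
grip_force: 0.1
```

Call:
arm_command(moves=[0,0,0.1,0,0,0,0,0,0,0,0,0])

```text
time: 16.95
ee_pos: [0.4951, 0.0548, -0.0339]
eef_rot: [0.131, 0.991, 0.0, -0.0]
ft_force: [-7.9, -0.3, 16.3]
width: 0.0869
grip_force: 8.8
```

Bench contact at TCP z = −0.0338, so the tip offset is 34 mm. Back off 2.5 mm and grip.

Call:
arm_command(moves=[0,0,-0.25,0,0,0,0,0,0,0,0,0])

```text
time: 17.2
ee_pos: [0.4951, 0.0548, -0.0323]
eef_rot: [0.131, 0.991, 0.0, 0.0]
ft_force: [0.0, -0.1, -1.5]
width: 0.087
grip_force: 0.0
```

Call:
arm_command(moves=[0,0,0,0,0,0,0,0,0,0,0,0,0,0,0,0,0,0,0,0,0,0,0,0], fingers=35, squeeze=30)

```text
time: 17.7
ee_pos: [0.495, 0.0548, -0.0323]
eef_rot: [0.131, 0.991, 0.0, -0.0]
ft_force: [0.2, -0.8, -1.8]
width: 0.0547
grip_force: 0.0
```

```bash
python3 - <<'E'
from h import *
s=r.read_state();print(s["width"],s["grip_force"],s["ee_pos"],s["ft_force"])
E
```

```text
0.05472985485084211 0.0 [ 0.49500602  0.0547546  -0.03230641] [ 0.2425745  -0.84328396 -1.79877799]
```

Call:
arm_command(moves=[0,0,0,0,0,0,0,0,0,0,0,0,0,0,0,0])

```text
time: 18.03
ee_pos: [0.495, 0.0548, -0.0323]
eef_rot: [0.131, 0.991, 0.0, -0.0]
ft_force: [-0.1, 0.2, -1.3]
width: 0.0527
grip_force: 30.0
```

```bash
python3 - <<'E'
from h import *
from scipy.optimize import minimize
th=np.linspace(0,2*np.pi,90);c=np.c_[np.cos(th),np.sin(th)]
for n in("scene","side"):
    ci=r.camera_info(n);im=cv2.imread(f"pics/{n}0.png");g=cv2.cvtColor(cv2.resize(im,None,fx=4,fy=4,interpolation=cv2.INTER_CUBIC),cv2.COLOR_BGR2GRAY)
    def ring(p,rad,z): return ((proj(ci,np.c_[p+rad*c,0*th+z])+.5)*4-.5).astype(np.float32)
    def val(p,rad,z):
        q=ring(p,rad,z);return cv2.remap(g,q[:,:1],q[:,1:],cv2.INTER_LINEAR).ravel().astype(float)
    # outer silhouette edge of the foot: contrast outside minus inside
    f=lambda p:-(val(p,.0445,0.003)-val(p,.0395,.007)).clip(0,60).mean()
    best=min(((f(np.array([x,y])),x,y) for x in np.arange(.645,.675,.001) for y in np.arange(.12,.147,.001)))
    print(n,best)
E
```

```text
scene (np.float64(-42.98888888888889), np.float64(0.662), np.float64(0.132))
side (np.float64(-36.56666666666667), np.float64(0.663), np.float64(0.134))
```

Call:
arm_command(moves=[0,0,-1,0,0,0,-3,0,0,0,-3,0,0,0,-2.5,0,-1.3,1.1,0,0,-2.2,1.9,0,0,-2.5,2.2,0,0,-2.5,2.2,0,0,-2.5,2.1,0,0,-1.7,1.4,0,0,-1.1,0.95,0,0,0,0,0,0])

```text
time: 19.03
ee_pos: [0.6607, 0.1352, 0.0628]
eef_rot: [0.13, 0.992, -0.0, 0.0]
ft_force: [-0.1, 0.5, -2.3]
width: 0.0529
grip_force: 30.0
```

Call:
arm_command(moves=[0,0,0,0,0,0,0,0,0,0,0,0])

```text
time: 19.28
ee_pos: [0.6583, 0.1329, 0.0632]
eef_rot: [0.131, 0.991, 0.0, -0.0]
ft_force: [-0.4, -0.3, -1.9]
width: 0.0524
grip_force: 30.0
```

```bash
python3 - <<'E'
from h import *
s=r.read_state();print(s["width"],s["grip_force"],abs(s["joint_vel"]).max());to(.659,.1335,.02)
# where is the held washer bore seen by the wrist camera? search circle model at z = TCP+offset
w=r.camera_info("wrist");im=r.camera("wrist");cv2.imwrite("pics/h1.png",im[:,:,::-1])
g=cv2.cvtColor(im,cv2.COLOR_RGB2GRAY)
M=R.from_quat(s["eef_rot"]);print(proj(w,s["ee_pos"]+M.apply([[0,0,-.044],[.0115,0,-.044],[.027,0,-.037],[.022,0,-.037]]),True).round(1).tolist())
print(g[205:250,255].tolist())
E
```

```text
0.052371891671374224 29.999864352867007 0.004567836390620547
to (0.659, 0.1335, 0.02) tool cm [-0.05  0.08  4.32] closing now 75.0 turn None j7 1.28 t 19.3
[[255.6, 243.8], [255.6, 224.7], [255.6, 193.9], [255.6, 202.6]]
[134, 133, 136, 137, 137, 137, 137, 140, 141, 140, 141, 143, 144, 150, 157, 149, 149, 151, 151, 146, 151, 145, 142, 135, 125, 112, 108, 104, 108, 108, 107, 107, 107, 106, 97, 105, 104, 112, 67, 59, 67, 63, 73, 79, 83]
```

```bash
python3 - <<'E'
from h import *
g=cv2.cvtColor(cv2.imread("pics/h1.png"),cv2.COLOR_BGR2GRAY)
print(g[180:206,250:261].mean(1).round().tolist())
for v in(228,232,236,240): print(v,g[v,232:280].tolist())
E
```

```text
[106.0, 108.0, 107.0, 109.0, 109.0, 109.0, 107.0, 108.0, 108.0, 106.0, 107.0, 106.0, 107.0, 107.0, 106.0, 100.0, 98.0, 117.0, 146.0, 148.0, 144.0, 143.0, 141.0, 141.0, 137.0, 137.0]
228 [135, 140, 140, 143, 142, 144, 145, 146, 144, 145, 147, 146, 145, 144, 147, 169, 177, 177, 180, 183, 182, 184, 167, 135, 115, 110, 111, 110, 112, 116, 124, 128, 140, 148, 142, 146, 139, 142, 142, 142, 140, 140, 143, 146, 143, 145, 139, 140]
232 [146, 145, 143, 142, 144, 145, 145, 151, 144, 122, 103, 98, 99, 101, 105, 99, 97, 106, 105, 108, 106, 105, 108, 104, 106, 109, 108, 107, 107, 106, 105, 108, 106, 106, 107, 104, 108, 127, 140, 145, 142, 141, 144, 143, 146, 145, 145, 146]
236 [144, 144, 146, 145, 145, 132, 102, 101, 101, 103, 101, 100, 98, 106, 103, 103, 110, 109, 107, 111, 105, 108, 105, 107, 105, 108, 106, 108, 108, 109, 107, 104, 100, 102, 106, 105, 107, 106, 108, 106, 100, 133, 145, 142, 146, 143, 145, 145]
240 [144, 147, 145, 130, 101, 103, 102, 108, 110, 108, 105, 102, 103, 103, 103, 101, 102, 103, 102, 104, 101, 101, 102, 105, 108, 106, 106, 106, 104, 106, 108, 107, 105, 107, 104, 108, 105, 105, 104, 104, 103, 100, 90, 137, 147, 142, 144, 146]
```

Call:
arm_command(moves=[0,0.1,1,0,0,0,1,0,0,0,1,0,0,0,0.7,0,0,0,0.5,0,0,0,0.5,0,0,0,0,0,0,0,0,0])

```text
time: 20.0
ee_pos: [0.6599, 0.1329, 0.0154]
eef_rot: [0.131, 0.991, -0.001, 0.001]
ft_force: [3.6, -4.0, -4.5]
width: 0.0528
grip_force: 30.0
```

```bash
python3 - <<'E'
from h import *
s=r.read_state();M=R.from_quat(s["eef_rot"]);print(s["ee_pos"],s["ft_force"])
w=r.camera_info("wrist");im=r.camera("wrist");cv2.imwrite("pics/h2.png",im[:,:,::-1])
c=np.array([.660,.1335]);print(proj(w,[[*c,.064],[*c,.058]],True).round(1).tolist())
g=cv2.cvtColor(im,cv2.COLOR_RGB2GRAY)
for v in range(226,244,2): print(v,g[v,232:280].tolist())
E
```

```text
[0.65994655 0.13285334 0.01537179] [ 3.57582636 -3.99488995 -4.47461125]
[[256.7, 247.3], [256.6, 242.8]]
226 [122, 122, 127, 136, 134, 139, 140, 141, 141, 139, 140, 139, 139, 137, 137, 135, 139, 140, 139, 141, 141, 145, 144, 145, 143, 144, 140, 139, 137, 135, 135, 137, 137, 137, 142, 140, 137, 134, 138, 139, 139, 138, 143, 142, 140, 138, 137, 135]
228 [128, 133, 134, 138, 138, 139, 140, 139, 142, 141, 139, 141, 141, 138, 139, 128, 126, 121, 117, 115, 102, 98, 99, 95, 98, 106, 107, 110, 119, 121, 126, 136, 144, 141, 139, 142, 135, 140, 137, 139, 139, 141, 137, 142, 142, 140, 137, 137]
230 [136, 139, 135, 137, 140, 138, 137, 139, 138, 144, 142, 138, 119, 103, 93, 85, 86, 88, 86, 89, 85, 83, 83, 84, 85, 88, 85, 86, 88, 83, 71, 67, 88, 110, 131, 140, 138, 142, 137, 140, 138, 135, 140, 141, 137, 140, 141, 141]
232 [141, 136, 134, 139, 137, 143, 140, 143, 136, 113, 98, 87, 88, 88, 94, 93, 90, 87, 86, 86, 81, 85, 87, 88, 87, 85, 86, 88, 87, 88, 88, 88, 87, 86, 85, 81, 105, 134, 139, 141, 137, 137, 139, 139, 141, 143, 143, 141]
234 [137, 135, 140, 139, 140, 139, 138, 118, 87, 83, 89, 95, 96
[... 334 characters left out ...]
, 135, 138, 139, 142, 139, 140, 138]
238 [139, 140, 136, 139, 128, 97, 88, 84, 94, 94, 93, 94, 96, 101, 101, 100, 98, 99, 100, 97, 99, 94, 96, 96, 95, 99, 99, 99, 102, 97, 96, 97, 94, 97, 97, 95, 94, 94, 96, 96, 98, 89, 133, 140, 139, 142, 141, 140]
240 [140, 141, 143, 128, 97, 88, 90, 86, 88, 93, 95, 96, 98, 99, 100, 100, 101, 99, 104, 99, 104, 100, 97, 103, 101, 98, 101, 98, 101, 94, 99, 95, 94, 98, 95, 97, 97, 93, 98, 93, 99, 96, 111, 139, 140, 141, 142, 140]
242 [148, 148, 137, 109, 99, 95, 89, 94, 96, 96, 99, 100, 105, 107, 104, 103, 105, 102, 105, 106, 105, 106, 105, 102, 106, 105, 105, 105, 107, 102, 100, 98, 98, 102, 101, 101, 100, 98, 100, 101, 104, 99, 101, 128, 146, 148, 145, 148]
```

Call:
arm_command(moves=[0,0,0.5,0,0,0,0.5,0,0,0,0.5,0,0,0,0.5,0,0,0,0.5,0,0,0,0.2,0,0,0,0,0,0,0,0,0])

```text
time: 20.72
ee_pos: [0.6602, 0.1326, -0.0114]
eef_rot: [0.131, 0.991, -0.001, 0.001]
ft_force: [4.3, -5.3, -2.4]
width: 0.0526
grip_force: 30.0
```

Call:
arm_command(moves=[0,0,0.1,0,0,0,0,0,0,0,0,0])

```text
time: 20.97
ee_pos: [0.6604, 0.1326, -0.0121]
eef_rot: [0.131, 0.991, -0.001, 0.001]
ft_force: [2.5, -5.9, 0.1]
width: 0.0531
grip_force: 30.0
```

Call:
arm_command(moves=[0,0,0.1,0,0,0,0,0,0,0,0,0])

```text
time: 21.22
ee_pos: [0.6605, 0.1326, -0.013]
eef_rot: [0.131, 0.991, -0.001, 0.001]
ft_force: [3.3, -6.1, 0.9]
width: 0.0531
grip_force: 30.0
```

Call:
arm_command(moves=[-0.2,-0.15,0,0,-0.2,-0.15,0,0,0,0,0,0,0,0,0,0])

```text
time: 21.55
ee_pos: [0.662, 0.1309, -0.0136]
eef_rot: [0.13, 0.991, 0.0, -0.0]
ft_force: [-0.3, 0.8, -1.0]
width: 0.0529
grip_force: 30.0
```

Call:
arm_command(moves=[0,0,0.1,0,0,0,0,0,0,0,0,0])

```text
time: 21.8
ee_pos: [0.6622, 0.131, -0.0142]
eef_rot: [0.13, 0.991, 0.0, -0.0]
ft_force: [-0.6, 0.2, 0.9]
width: 0.0525
grip_force: 30.0
```

Call:
arm_command(moves=[0,-0.1,0.05,0,0,0,0,0,0,0,0,0])

```text
time: 22.05
ee_pos: [0.6624, 0.1306, -0.0143]
eef_rot: [0.13, 0.991, 0.001, 0.0]
ft_force: [-1.5, 1.9, 4.8]
width: 0.0526
grip_force: 30.0
```

Call:
arm_command(moves=[0,0,0,0,0,0,0,0,0,0,0,0,0,0,0,0,0,0,0,0,0,0,-2,0,0,0,-3,0,0,0,-3,0,0,0,-2,0], fingers=95)

```text
time: 22.8
ee_pos: [0.6629, 0.1292, 0.088]
eef_rot: [0.131, 0.991, 0.0, 0.001]
ft_force: [0.7, -0.5, -0.7]
width: 0.0826
grip_force: 0.0
```

```bash
python3 - <<'E'
from h import *
to(.4245,.1485,.06,75)
E
```

```text
to (0.4245, 0.1485, 0.06) tool cm [23.53 -4.32  2.75] closing now 75.0 turn -0.0 j7 1.28 t 22.8
```

Call:
arm_command(moves=[1.5,-0.3,0,0,2.5,-0.5,0,0,3,-0.5,0,0,3,-0.5,0,0,3.2,-0.6,0,0,3,-0.5,0,0,3,-0.5,0,0,2.5,-0.5,0,0,1.8,-0.4,0,0,0,0,0,0,0,0,0,0,0,0,0,0], fingers=100)

```text
time: 23.8
ee_pos: [0.4247, 0.1489, 0.0856]
eef_rot: [0.131, 0.991, 0.0, 0.0]
ft_force: [0.3, -0.2, -0.2]
width: 0.0869
grip_force: 0.0
```

```bash
cat >> h.py <<'E'
def ringfit(name,g,c0,rings,span=.012):
    """best (x,y) for bright rings over darker outside: list of (radius,z,sign) edges; sign +1 = brighter inside"""
    ci=r.camera_info(name) if isinstance(name,str) else name[1]; fish=(name if isinstance(name,str) else name[0])=="wrist"
    th=np.linspace(0,2*np.pi,120);c=np.c_[np.cos(th),np.sin(th)]
    G=cv2.GaussianBlur(g,(0,0),.8).astype(np.float32)
    def v(p,rad,z):
        q=proj(ci,np.c_[p+rad*c,0*th+z],fish).astype(np.float32);return cv2.remap(G,q[:,:1],q[:,1:],cv2.INTER_LINEAR).ravel()
    f=lambda p:sum(np.median(s*(v(p,rad-.0015,z)-v(p,rad+.0015,z))) + .3*np.mean(np.abs(v(p,rad-.0015,z)-v(p,rad+.0015,z))) for rad,z,s in rings)
    return max((f(np.array([x,y])),round(x,4),round(y,4)) for x in np.arange(c0[0]-span,c0[0]+span,.001) for y in np.arange(c0[1]-span,c0[1]+span,.001))
E
python3 - <<'E'
from h import *
s=r.read_state();print(s["width"],abs(s["joint_vel"]).max())
w=r.camera_info("wrist");im=r.camera("wrist");cv2.imwrite("pics/d1.png",im[:,:,::-1]);g=cv2.cvtColor(im,cv2.COLOR_RGB2GRAY)
print("dish rim",ringfit(("wrist",w),g,(.4245,.1485),[(.027,.012,1)]))
print("dish bore",ringfit(("wrist",w),g,(.4245,.1485),[(.0115,.0055,-1)]))
p=proj(w,[.4245,.1485,.0055],True)[0].astype(int);print(p)
sc=r.camera("scene");sd=r.camera("side");cv2.imwrite("pics/sc2.png",sc[:,:,::-1]);cv2.imwrite("pics/sd2.png",sd[:,:,::-1])
for n,i in(("scene",sc),("side",sd)):
    print(n,ringfit(n,cv2.cvtColor(i,cv2.COLOR_RGB2GRAY),(.661,.132),[(.027,.0225,1)],.01))
# old a1-type calibration check of method on dome A in w3 (fixed cam) 
for n in("scene","side"): print(n,"A was",ringfit(n,cv2.cvtColor(cv2.imread(f"pics/{n}0.png"),cv2.COLOR_BGR2GRAY),(.496,.055),[(.027,.0045,1)],.01))
to(.4245,.1485,-.031,75)
E
```

```text
0.08687384057584521 0.01834291709841219
dish rim (np.float32(18.32686), np.float64(0.4245), np.float64(0.1505))
dish bore (np.float32(25.70206), np.float64(0.4255), np.float64(0.1495))
[254 189]
scene (np.float32(38.218887), np.float64(0.662), np.float64(0.132))
side (np.float32(22.41875), np.float64(0.663), np.float64(0.133))
scene A was (np.float32(4.865591), np.float64(0.497), np.float64(0.055))
side A was (np.float32(1.7582422), np.float64(0.498), np.float64(0.052))
to (0.4245, 0.1485, -0.031) tool cm [ 0.03 -0.   11.62] closing now 74.9 turn -0.1 j7 0.89 t 23.9
```

Call:
arm_command(moves=[0,0.1,2.5,0,0,0,3,0,0,0,3,0,0,0,1.7,0,0,0,0.9,0,0,0,0.4,0,0,0,0,0,0,0,0,0,0,0,0,0])

```text
time: 24.7
ee_pos: [0.4252, 0.1503, -0.0287]
eef_rot: [0.131, 0.991, 0.001, 0.001]
ft_force: [0.2, 0.3, -0.8]
width: 0.087
grip_force: 0.0
```

Call:
arm_command(moves=[0,0,0,0,0,0,0,0,0,0,0,0,0,0,0,0,0,0,0,0,0,0,0,0,0,0,0,0,0,0,0,0,0,0,0,0,0,0,0,0], fingers=35, squeeze=30)

```text
time: 25.53
ee_pos: [0.4242, 0.1499, -0.0297]
eef_rot: [0.131, 0.991, 0.0, -0.0]
ft_force: [-0.1, 0.9, 0.7]
width: 0.0529
grip_force: 30.0
```

Call:
arm_command(moves=[0,0,-1,0,0,0,-3,0,0,0,-3,0,0,0,-3,0,-1.5,0.3,0,0,-2.8,0.5,0,0,-3.2,0.5,0,0,-3.2,0.6,0,0,-3.2,0.6,0,0,-3.2,0.6,0,0,-3,0.5,0,0,-2,0.4,0,0])

```text
time: 26.53
ee_pos: [0.6501, 0.1304, 0.0704]
eef_rot: [0.131, 0.991, -0.001, 0.0]
ft_force: [-0.1, -0.8, -0.2]
width: 0.0529
grip_force: 30.0
```

Call:
arm_command(moves=[-1.2,0.2,0,0,0,0,0,0,0,0,0,0,0,0,0,0,0,0,0,0])

```text
time: 26.95
ee_pos: [0.6593, 0.1306, 0.0706]
eef_rot: [0.13, 0.991, 0.0, -0.0]
ft_force: [-0.1, -0.2, -1.8]
width: 0.0532
grip_force: 30.0
```

```bash
python3 - <<'E'
from h import *
s=r.read_state();M=R.from_quat(s["eef_rot"]);print(s["ee_pos"],s["width"],s["grip_force"],abs(s["joint_vel"]).max())
to(.663,.1295,.03,75)
w=r.camera_info("wrist");im=r.camera("wrist");cv2.imwrite("pics/h3.png",im[:,:,::-1]);g=cv2.cvtColor(im,cv2.COLOR_RGB2GRAY)
c=s["ee_pos"]+M.apply([0,0,-.0297])
print(proj(w,s["ee_pos"]+M.apply([[.027,0,-.0417],[.022,0,-.0417],[.0165,0,-.0352],[.0115,0,-.0352]]),True).round(1).tolist())
print(g[180:246,250:261].mean(1).round().astype(int).tolist())
E
```

```text
[0.65926346 0.13057706 0.0706001 ] 0.053179723870073324 29.999900087714195 0.004292012196425448
to (0.663, 0.1295, 0.03) tool cm [-0.39 -0.01  4.06] closing now 75.0 turn 0.0 j7 1.3 t 26.9
[[255.6, 196.1], [255.6, 205.0], [255.6, 211.0], [255.6, 219.2]]
[176, 176, 176, 176, 176, 176, 175, 185, 203, 199, 199, 200, 201, 182, 112, 98, 123, 148, 144, 142, 144, 145, 144, 145, 146, 142, 136, 134, 134, 136, 142, 140, 136, 135, 134, 133, 132, 133, 133, 153, 175, 177, 178, 173, 169, 161, 170, 188, 187, 188, 189, 190, 192, 157, 107, 100, 100, 104, 106, 106, 105, 132, 195, 101, 54, 65]
```

Call:
arm_command(moves=[-0.4,0,1,0,0,0,1,0,0,0,1,0,0,0,0.8,0,0,0,0.7,0,0,0,0.5,0,0,0,0,0,0,0,0,0,0,0,0,0])

```text
time: 27.75
ee_pos: [0.6644, 0.129, 0.0207]
eef_rot: [0.131, 0.991, 0.0, 0.0]
ft_force: [0.5, -0.9, -1.7]
width: 0.0527
grip_force: 30.0
```

Call:
arm_command(moves=[0,0,0.5,0,0,0,0.5,0,0,0,0,0,0,0,0,0])

```text
time: 28.08
ee_pos: [0.6637, 0.129, 0.0098]
eef_rot: [0.131, 0.991, -0.0, -0.0]
ft_force: [-0.2, -0.6, -1.5]
width: 0.0528
grip_force: 30.0
```

Call:
arm_command(moves=[0,0,0.5,0,0,0,0.3,0,0,0,0,0,0,0,0,0])

```text
time: 28.42
ee_pos: [0.6638, 0.129, 0.0019]
eef_rot: [0.131, 0.991, -0.0, -0.0]
ft_force: [0.5, 0.6, -1.3]
width: 0.0529
grip_force: 30.0
```

Call:
arm_command(moves=[0,0,0.1,0,0,0,0,0,0,0,0,0])

```text
time: 28.67
ee_pos: [0.6641, 0.1291, 0.0013]
eef_rot: [0.131, 0.991, 0.0, 0.0]
ft_force: [0.4, -0.5, -0.8]
width: 0.053
grip_force: 30.0
```

Call:
arm_command(moves=[0,0,0.1,0,0,0,0,0,0,0,0,0])

```text
time: 28.92
ee_pos: [0.6642, 0.1291, 0.0004]
eef_rot: [0.131, 0.991, 0.0, 0.0]
ft_force: [0.9, -0.4, 0.6]
width: 0.0531
grip_force: 30.0
```

Call:
arm_command(moves=[0,0,0,0,0,0,0,0,0,0,0,0,0,0,0,0,0,0,0,0,0,0,-2,0,0,0,-3,0,0,0,-3,0], fingers=95)

```text
time: 29.58
ee_pos: [0.6632, 0.1289, 0.0804]
eef_rot: [0.131, 0.991, -0.0, -0.001]
ft_force: [1.0, -0.5, -0.6]
width: 0.0822
grip_force: 0.0
```

```bash
python3 - <<'E'
from h import *
to(.4395,-.208,.08,75)
E
```

```text
to (0.4395, -0.208, 0.08) tool cm [ 12.88 -38.33   0.11] closing now 75.0 turn -0.0 j7 1.3 t 29.6
```

Call:
arm_command(moves=[0.5,-1.6,0,0,1,-3,0,0,1.2,-3.5,0,0,1.2,-3.5,0,0,1.2,-3.5,0,0,1.2,-3.5,0,0,1.2,-3.5,0,0,1.2,-3.5,0,0,1.2,-3.5,0,0,1.2,-3.5,0,0,1,-3,0,0,0.5,-1.5,0,0], fingers=100)

```text
time: 30.58
ee_pos: [0.4437, -0.2001, 0.0804]
eef_rot: [0.133, 0.991, 0.0, 0.0]
ft_force: [0.2, -0.4, -0.2]
width: 0.0873
grip_force: 0.0
```

Call:
arm_command(moves=[0.3,-0.7,0,0,0,0,0,0,0,0,0,0,0,0,0,0,0,0,0,0])

```text
time: 31.0
ee_pos: [0.4424, -0.2015, 0.0802]
eef_rot: [0.129, 0.992, -0.0, -0.0]
ft_force: [-0.3, -0.1, -0.8]
width: 0.0869
grip_force: 0.0
```

```bash
python3 - <<'E'
from h import *
s=r.read_state();print(s["width"],abs(s["joint_vel"]).max())
w=r.camera_info("wrist");im=r.camera("wrist");cv2.imwrite("pics/b1.png",im[:,:,::-1]);g=cv2.cvtColor(im,cv2.COLOR_RGB2GRAY)
print("B rim",ringfit(("wrist",w),g,(.4395,-.208),[(.027,.0045,1)]))
print("B bore",ringfit(("wrist",w),g,(.4395,-.208),[(.0115,.012,-1)]))
for n in("scene","side"):
    i=r.camera(n);cv2.imwrite(f"pics/{n}3.png",i[:,:,::-1]);G=cv2.cvtColor(i,cv2.COLOR_RGB2GRAY)
    print(n,"dish on stack z=.042",ringfit(n,G,(.662,.131),[(.027,.042,1)],.01),"z=.030 alt",ringfit(n,G,(.662,.131),[(.027,.030,1)],.01))
to(.4395,-.208,-.0322,75)
E
```

```text
0.08694847014719108 0.005760315911943329
B rim (np.float32(10.733569), np.float64(0.4405), np.float64(-0.212))
B bore (np.float32(65.99806), np.float64(0.4395), np.float64(-0.211))
scene dish on stack z=.042 (np.float32(20.94785), np.float64(0.652), np.float64(0.141)) z=.030 alt (np.float32(27.735546), np.float64(0.656), np.float64(0.137))
side dish on stack z=.042 (np.float32(3.0421972), np.float64(0.664), np.float64(0.13)) z=.030 alt (np.float32(17.718576), np.float64(0.658), np.float64(0.14))
to (0.4395, -0.208, -0.0322) tool cm [ 0.09 -0.64 11.23] closing now 75.1 turn 0.1 j7 1.78 t 31.1
```

Call:
arm_command(moves=[0,-0.5,2.5,0,0,-0.4,3,0,0,0,2.7,0,0,0,1.6,0,0,0,0.8,0,0,0,0.4,0,0,0,0.2,0,0,0,0,0,0,0,0,0,0,0,0,0])

```text
time: 31.98
ee_pos: [0.4401, -0.2114, -0.0309]
eef_rot: [0.13, 0.991, 0.0, 0.001]
ft_force: [-0.9, -1.1, -1.0]
width: 0.0866
grip_force: 0.0
```

Call:
arm_command(moves=[0,0,0,0,0,0,0,0,0,0,0,0])

```text
time: 32.23
ee_pos: [0.4395, -0.2113, -0.0315]
eef_rot: [0.13, 0.991, 0.0, 0.0]
ft_force: [-0.2, -0.2, -0.6]
width: 0.087
grip_force: 0.0
```

Call:
arm_command(moves=[0,0,0.05,0,0,0,0,0,0,0,0,0,0,0,0,0,0,0,0,0,0,0,0,0,0,0,0,0,0,0,0,0,0,0,0,0,0,0,0,0], fingers=35)

```text
time: 33.07
ee_pos: [0.4392, -0.2113, -0.0323]
eef_rot: [0.131, 0.991, 0.0, -0.0]
ft_force: [-0.5, 0.6, 0.2]
width: 0.053
grip_force: 30.0
```

```bash
python3 - <<'E'
from h import *
to(.6632,.129,.07,75)
E
```

```text
to (0.6632, 0.129, 0.07) tool cm [-12.82  38.67 -10.23] closing now 75.0 turn -0.0 j7 1.98 t 33.1
```

Call:
arm_command(moves=[0,0,-1,0,0,0,-3,0,0,0,-3.2,0,0,0,-3.2,0,-0.5,1.6,0,0,-1,3,0,0,-1.2,3.5,0,0,-1.2,3.5,0,0,-1.2,3.5,0,0,-1.2,3.5,0,0,-1.2,3.5,0,0,-1.2,3.5,0,0])

```text
time: 34.07
ee_pos: [0.5903, 0.0151, 0.0725]
eef_rot: [0.131, 0.991, 0.0, 0.0]
ft_force: [0.9, -0.5, -0.8]
width: 0.0524
grip_force: 30.0
```

Call:
arm_command(moves=[-1.2,3.5,0,0,-1.2,3.5,0,0,-0.9,2.8,0,0,-0.5,1.5,0,0,0,0,0,0,0,0,0,0,0,0,0,0,0,0,0,0])

```text
time: 34.73
ee_pos: [0.6552, 0.1109, 0.0723]
eef_rot: [0.132, 0.991, -0.0, 0.0]
ft_force: [-0.1, -1.1, -0.8]
width: 0.0524
grip_force: 30.0
```

```bash
python3 - <<'E'
from h import *
s=r.read_state();M=R.from_quat(s["eef_rot"]);print(s["width"],s["grip_force"],abs(s["joint_vel"]).max())
to(.6632,.129,.0,75)
w=r.camera_info("wrist");im=r.camera("wrist");cv2.imwrite("pics/h4.png",im[:,:,::-1]);g=cv2.cvtColor(im,cv2.COLOR_RGB2GRAY)
print(proj(w,s["ee_pos"]+M.apply([[.027,0,-.0378],[.022,0,-.0378],[.0165,0,-.0443],[.0115,0,-.0443]]),True).round(1).tolist())
print(g[190:246,250:261].mean(1).round().astype(int).tolist())
E
```

```text
0.052409677985864024 29.999803472310305 0.0046865680517566965
to (0.6632, 0.129, 0.0) tool cm [-0.3   1.96  7.23] closing now 74.9 turn -0.1 j7 1.34 t 34.7
[[255.6, 194.3], [255.6, 203.0], [255.6, 216.2], [255.6, 224.9]]
[191, 177, 119, 96, 120, 144, 143, 142, 139, 139, 136, 135, 134, 135, 134, 135, 135, 135, 136, 135, 137, 137, 136, 138, 137, 145, 150, 143, 142, 142, 142, 143, 142, 143, 162, 177, 177, 174, 169, 163, 157, 152, 144, 138, 145, 149, 160, 178, 183, 183, 182, 182, 193, 97, 54, 62]
```

Call:
arm_command(moves=[-0.2,1,0,0,-0.2,0.95,0,0,0,0,0,0,0,0,1,0,0,0,1,0,0,0,1,0,0,0,1,0,0,0,0.7,0,0,0,0.5,0,0,0,0,0,0,0,0,0])

```text
time: 35.7
ee_pos: [0.6644, 0.1304, 0.0196]
eef_rot: [0.131, 0.991, -0.0, -0.0]
ft_force: [-1.2, -0.1, -1.0]
width: 0.0526
grip_force: 30.0
```

Call:
arm_command(moves=[0,0,0.4,0,0,0,0.4,0,0,0,0,0,0,0,0,0])

```text
time: 36.03
ee_pos: [0.6643, 0.1306, 0.0116]
eef_rot: [0.131, 0.991, 0.0, -0.0]
ft_force: [-1.0, -0.5, -0.4]
width: 0.0525
grip_force: 30.0
```

Call:
arm_command(moves=[0,0,0.15,0,0,0,0,0,0,0,0,0])

```text
time: 36.28
ee_pos: [0.6644, 0.1306, 0.0103]
eef_rot: [0.131, 0.991, 0.0, 0.0]
ft_force: [-0.2, 0.5, -2.1]
width: 0.0523
grip_force: 30.0
```

Call:
arm_command(moves=[0,-0.15,0.1,0,0,0,0,0,0,0,0,0,0,0,0,0])

```text
time: 36.62
ee_pos: [0.6644, 0.1296, 0.0097]
eef_rot: [0.13, 0.991, 0.0, 0.0]
ft_force: [-0.4, 1.2, 3.6]
width: 0.0526
grip_force: 30.0
```

Call:
arm_command(moves=[0,0,0.05,0,0,0,0,0,0,0,0,0])

```text
time: 36.87
ee_pos: [0.6644, 0.1296, 0.0096]
eef_rot: [0.13, 0.991, 0.001, 0.0]
ft_force: [-2.4, 2.1, 7.8]
width: 0.0526
grip_force: 30.0
```

Contact exactly at the expected stack height. Release and retreat.

Call:
arm_command(moves=[0,0,0,0,0,0,0,0,0,0,0,0,0,0,0,0,0,0,0,0,0,0,-1.5,0,0,0,-3,0,0,0,-3,0,0,0,-3,0], fingers=100)

```text
time: 37.62
ee_pos: [0.6639, 0.1286, 0.116]
eef_rot: [0.131, 0.991, -0.0, 0.0]
ft_force: [0.2, -0.4, -0.3]
width: 0.0868
grip_force: 0.0
```

Call:
arm_command(moves=[3,-1,-1,0,3,-2,0,0,3,-2,0,0,3,-2,0,0,3,-2,0,0,3,-2,0,0,2,-1,0,0,0,0,0,0,0,0,0,0,0,0,0,0])

```text
time: 38.45
ee_pos: [0.4407, 0.0652, 0.1246]
eef_rot: [0.131, 0.991, 0.001, 0.001]
ft_force: [-0.3, -0.0, -0.6]
width: 0.0873
grip_force: 0.0
```

```bash
python3 - <<'E'
from h import *
s=r.read_state();print(s["time"],s["ee_pos"],s["ft_force"])
th=np.linspace(0,2*np.pi,120)
for n in("scene","side"):
    im=r.camera(n);cv2.imwrite(f"pics/{n}_end.png",im[:,:,::-1]);g=cv2.cvtColor(im,cv2.COLOR_RGB2GRAY);ci=r.camera_info(n)
    # changed pixels vs the start, near the stand, against the model silhouette of the stack
    o=cv2.cvtColor(cv2.imread(f"pics/{n}0.png"),cv2.COLOR_BGR2GRAY)
    m=np.zeros_like(g);P=[]
    for z0,dome in((.018,1),(.030,0),(.042,1)):
        for rad,z in(((.027,0),(.027,.0055),(.0165,.012)) if dome else((.0165,0),(.027,.0065),(.027,.012))): P.append(np.c_[.663+rad*np.cos(th),.131+rad*np.sin(th),0*th+z0+z])
    for Q in(P[0:3],P[3:6],P[6:9]):
        cv2.fillConvexPoly(m,cv2.convexHull(proj(ci,np.vstack(Q)).round().astype(np.int32)),1)
    x,y,w,h=cv2.boundingRect(m);d=(cv2.absdiff(g,o)>18).astype(np.uint8)
    D=d[y-10:y+h+10,x-10:x+w+10];Mk=m[y-10:y+h+10,x-10:x+w+10]
    print(n,"model box",x,y,w,h,"IoU bright",(((g[y-10:y+h+10,x-10:x+w+10]>105)&(Mk>0)).sum()/Mk.sum()).round(2))
    for row in range(y-8,y+h+6,2): print(row,"".join("#" if g[row,c]>130 else "+" if g[row,c]>95 else "-" if g[row,c]>70 else "." for c in range(x-8,x+w+8)),"".join("x" if m[row,c] else " " for c in range(x-8,x+w+8)))
E
```

```text
38.45 [0.44072361 0.0652195  0.12463017] [-0.28594213 -0.0202928  -0.56079431]
scene model box 144 206 30 31 IoU bright 0.81
198 #############################################+                                               
200 ##############################################                                               
202 ##############################################                                               
204 ##############################################                                               
206 ##############################################                     xxxxxxxx                  
208 ##############################################                xxxxxxxxxxxxxxxxx              
210 ##############################################             xxxxxxxxxxxxxxxxxxxxxx            
212 #################+++++++++####################           xxxxxxxxxxxxxxxxxxxxxxxxx           
214 ################++++++++++####################         xxxxxxxxxxxxxxxxxxxxxxxxxxxx          
216 ################++++++++++##########+#########         xxxxxxxxxxxxxxxxxxxxxxxxxxxx      
[... 2511 characters left out ...]
        
235 ######+---+++++++++++++++-+++++##--.-----+#           xxxxxxxxxxxxxxxxxxxxxxxxx        
237 ######----++++++++++++++++++++++--..-----+#           xxxxxxxxxxxxxxxxxxxxxxxxx        
239 #####----.-++###+++++++++++++---....-----+#           xxxxxxxxxxxxxxxxxxxxxxx          
241 ####+----..---++++++++++++---.....-------##             xxxxxxxxxxxxxxxxxxx            
243 ####+--........---------........-------.+##                xxxxxxxxxxxx                
245 ###++--.......................-------.-####                                            
247 ####++-....-.--..------.-.-.-------.-+#####                                            
249 #####++-.....-....--.-.--------...-+#######
```

```bash
python3 - <<'E'
from h import *
for n in("scene","side"):
    g=cv2.cvtColor(cv2.imread(f"pics/{n}_end.png"),cv2.COLOR_BGR2GRAY);ci=r.camera_info(n)
    p=proj(ci,[[.626,-.0095,.04],[.626,-.0095,.006],[.69,-.03,.04]]).round(0).astype(int);print(n,p.tolist())
    for v in range(p[:,1].min()-10,p[:,1].max()+10,2): print(v,"".join("#" if k>130 else "+" if k>95 else "-" if k>60 else "." for k in g[v,p[:,0].min()-16:p[:,0].max()+24]))
E
```

```text
scene [[210, 182], [211, 192], [191, 167]]
157 ##################################################+---++++++
159 ###############################################+--..........
161 ############################################+--.............
163 ##############++++####+---+##############+--....---.........
165 ############+-++++++###-...-++##########+-......--..........
167 ############---+++++###-.....--++########...................
169 ##########+#########+++-........--+#####+........--.........
171 ########++++++++++++--+-...........--+##+...................
173 #####+-----+++++++++--+--............----...................
175 ##+---....-+++++++++-+++-...............----................
177 ---........-++++++++-++-.......--++++--....-................
179 ...........--+++++++---.....-+###++++####-..................
181 +-..............-..........-###+-++++++###-.................
183 ++-........................+###--++++++###-.................
185 ---+--.....................-+####+++####++-.................
187 ++----+--...................-+++++++++-----.................
189 ++++----+++-.
[... 1071 characters left out ...]
-++++###############
194 ######+--..-++++++++----......-##--++++++#+-..-----+++#########
196 ###+---....-+++++++----.......-++####++++---........-----++++##
198 #+--.........--+++---.........-++++---------.............--+--+
200 ++--...........................-+++---------............-+----+
202 ----+---.......................-+++----------.........-+----+##
204 +-------------.................-++++--------........-+-----+###
206 ++++++---------++++--............-+--------......--+-----+#####
208 ++++++++++++---------+++---....................--+-----+#######
210 ##+++++++++++++++--------------..............--+----+##########
212 ####+++++##++++++++++++--------------......--+-----+###########
```

Sleeve stands upright on the tray floor beside its kind. Hand in.

```bash
python3 -c "
from bench import r
print(r.close_job())"
```

```text
the job is handed in; nothing more can be done
None
```

The job is handed in after about 39 s of robot time: the nut lies flat and the sleeve stands upright, each on its tray floor beside its kind, and the washers are stacked dome-up, dish-up, dome-up on the post. By then I had used all 14 picture views, so I checked the stack and the sleeve only from contact heights and pixel code, and the judging result was not shown.

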